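Clamp a tin in the ratchet jaws of a one-handed preparation board

ROBOT

A 6-joint arm with a two-finger parallel gripper is mounted at the origin on the work surface; the furniture and walls round the work are solid. World frame = base frame: x ahead of the robot, y to its left, z up, the work surface at z = 0. Lengths are in m, angles in rad, forces in N, time in s.
With the tool pointing down it reaches from about 0.425 to 0.95 m from the base axis. Payload 3.5 kg.
Tool frame: the origin (TCP) lies at the very end of the fingers, on their centre line; the grasp point (between the pads) lies 19 mm behind it; z points along the fingers, y is the line along which they close (so a half turn about z gives the same grasp; the last joint's range is limited). The gripper opens to 85 mm and grips with 20 to 120 N. Pads are 22 mm wide; open, the fingers measure 114 mm over their backs; the gripper's body (76 mm by 85 mm) begins 54 mm behind the grasp point. The pads swing forward as they close: fully open they stand 13 mm farther back than shut.
Start: joints at [-1.368, 0.286, 1.577, -0, 1.279, -0.15], TCP at [0.233, -0.633, 0.231] pointing down, gripper open.
Joint ranges: [-2.77, 2.77], [-0.9, 2.22], [0.21, 2.48], [-1.53, 4.67], [0.24, 2.81], [-2.84, 2.84]. Speed limits (rad/s): [2.79, 2.79, 3.14, 3.14, 3.14, 3.14].

INTERFACE

Orientations are given as a unit quaternion [x, y, z, w].
In Python, from plant import ctrl gives the robot as it stands.
- The arm moves only by the tool carry_out, never from a script. Its argument "deltas" is one flat list of numbers, 6 for each row, row after row: the shift along the tool's x, y, z in m, then the turn, a rotation vector about the tool's x, y, z in rad. A call has 1 to 5 rows; each row is the pose to reach, as a shift and turn from the pose commanded when the call began, along the tool's axes at that moment; what a row does not reach only later rows make up. A row lasts 1/8 s, in which the tool goes at most 62.5 mm and 10.7 degrees, less where a joint would pass 70% of its speed; a pose out of reach is approached as far as the arm can. A call with a gripper value outside its range is refused whole. "grip" is the opening in per cent of the stroke, from 0 (shut) to 100 (fully open), set as the call begins (left out, the last holds). The fingers move at their own pace and stop on an object; "grip_force" is the grip in N (left out, the last holds). Time passes only in rows, so rows that repeat a pose let the fingers close. It gives the time, the measured TCP pose, the force, the opening and the grip force at its end, in the units of the state.
- ctrl.get_state(): the state, without advancing time (a new reading comes with each control period).
- ctrl.read_camera(name): name is "scene" or "top" or "wrist"; returns (picture, depth): 480x640x3 uint8, red, green, blue; 480x640 float32, m along the optical axis (not along the pixel's ray), 0 where there is no reading.
- ctrl.camera_model(name): a dict with "intrinsics" (3x3 intrinsics, pixels), "extrinsics" (4x4, takes a point from world to camera coordinates); the wrist camera has in their place "hand_eye" (4x4, takes a point from camera to tool coordinates, whose origin is the TCP and whose axes are the flange's). Camera axes: x right, y down, z forward; pixel columns grow to the right and rows downward; lengths in m; the calibration is good to about 2 mm. The wrist camera is an equidistant fisheye: a pixel r from the principal point sees the ray r / f radians off the axis. A picture is of the moment at which its call begins: read the wrist's pose just before it. camera_model takes no time and is no camera call.
- ctrl.sign_off(): hands the job in; it is judged then, once.
Trained networks look in the newest picture that a camera, given by its name, has taken for a name from the list of things; names that differ only in an ending like _2 or _b are one class to them, and where a whole thing is asked for, a point or a joint stands for the part that bears it (a point fixed in the world has none). Each returns a list of dicts, best first, with "score" (0 to 1); they miss things now and then, are a little off and sometimes report something else, mostly with a low value. They report only what shows in the picture. A call takes as long as a camera call. They do not tell look-alikes from the thing itself.
- ctrl.find_in(camera, query): "uv" ([column, row] in pixels, amid what is visible of it).
The state is a dict: "time": time; "qpos": joint angles; "dq": joint speeds; "joint_efforts": joint torques, N m; "eef_pos": TCP position; "tcp_rot": TCP orientation; "contact_force": force on the tool from outside, world axes, zero at the start; "wrist_torque": the same for the moment, N m; "opening": opening from 0.0 (shut) to 1.0 (fully open); "finger_force": force on a finger pad.
Only numpy, scipy, OpenCV 4.12 (cv2) and the standard library are available. Lean on these libraries where they do the work, as an engineer would, in place of code of your own. Each camera call takes 0.05 s, during which the arm holds its last target. There are 200 camera calls.

TASK

Clamp the tin in the preparation board so that it can be opened with one hand. Press the release button on the sliding jaw down and, keeping it down, push the jaw all the way back along its bar; then push the tin in between the two jaws, and push the sliding jaw up against it until its sprung pad is fully pressed in, so that the ratchet keeps the tin gripped between both jaws. Only press and push with the fingers: do not lift, carry or tip the tin, and leave the other things where they are.

Things in the scene. Friction and masses are not known exactly. Their poses are not given: they have to be found in the camera images.
- prep_board: Birch preparation board fixed on suction feet: x -145 to +125 mm, y -170 to +170 mm, top 16 mm above its origin, which lies on the worktop. Its x points away from the robot, y to the left (turned up to 0.25 rad). A steel bar 16 mm wide runs along y at x = +75 mm, top 45 mm up, from an end post at y = -146 mm (62 mm high) to the fixed jaw at the left; 7 mm ratchet teeth underneath.
- fixed_jaw: Fixed aluminium jaw across the left end of the bar, 58 mm high over the worktop, reaching from x = -25 mm to +95 mm of the board. Its origin is on the gripping face (board y = +100 mm), at the board's top; the face looks to the board's -y.
- sliding_jaw (a joint): Jaw travel along the bar, m: gap from fixed jaw face to the relaxed pad = 20 mm + this. 0.100 = all the way back (gap 120 mm, board -y). Pushing towards the fixed jaw takes 6 to 9 N, clicking over teeth (let go, it may slip back up to 7 mm to the last tooth). It goes back only while the release is held down, with about 2 N. Jaw plate: board x -25 to +55 mm, 56 mm over the worktop.
- release (a joint): Depth of the release button in m: 0 up, 0.007 fully down; about 2 N starts it and 4 N hold it fully down. Pushed in more than 0.004 it frees the ratchet; let go, it springs up and the ratchet holds again.
- release_top (a point): Centre of the top of the release button on the sliding jaw: ribbed flat black pad, 36 mm (board x) by 42 mm (board y), 66 mm above the worktop when up. The push fin stands 27 mm from this centre in board -y.
- push_fin (a point): Grey upright fin on the sliding jaw behind the button, centre of the fin 10 mm below its top: 40 mm wide (board x), 12 mm thick (board y), top 100 mm above the worktop, free from 64 mm up on its -y side and above the button on its +y side. Push on its +y side (standing on the button) to move the jaw back, on its -y side to close it.
- jaw_pad: Rubber-faced sprung pad of the sliding jaw, 66 mm (board x) by 34 mm high; origin at the centre of its gripping face, 37 mm above the worktop, at board x = +12 mm. It gives up to 10 mm back into the jaw (2 N at first, 6 N when fully in).
- jaw_gap (a point): Point on the board's top where the tin's centre belongs before the jaw is closed: board x = +10 mm, y = +40 mm, midway between the jaws. With the jaw fully back the opening runs from y = -20 to +100 mm.
- tin: Closed food tin with a printed green label, 75 mm diameter, 58 mm high, about 0.26 kg; origin at the centre of its underside. It stands upright on the board in front of the jaws (board x about -90 mm) and slides when pushed low.
- peeler: White-handled peeler, 170 mm long, 25 mm wide, lying along x near the right edge of the board, to be left alone; origin at its underside's centre.
- garlic: Garlic bulb, 50 mm, on the front right of the board, to be left alone; origin at its underside.
- glass_jar: Glass jar with a screw lid, 70 mm wide, 102 mm high, on the worktop to the right; to be left alone; origin at its underside.
- egg_box: Egg box, 119 by 166 by 72 mm, on the worktop to the left; to be left alone; origin at its underside.
- bowl: White bowl with a lemon in it, 135 mm wide, 60 mm high, on the worktop to the right; to be left alone; origin at its underside.
- mug: Mug with a yellow band, 90 mm wide without the handle, 94 mm high, on the worktop to the left; to be left alone; origin at its underside.
- spice_jar: Spice jar with a red cap, 45 mm wide, 106 mm high, on the worktop right of the board's front; to be left alone; origin at its underside.
Things that resemble listed ones, but are neither listed nor needed, are in the scene too. What is shaped like the tin but turquoise is not meant.

How it is judged:
On the way, in this order (a step that is already met when the one before it is completed fails the run):
1. the release held down and the sliding jaw pushed all the way back (within 12 mm of the end) (value of joint sliding_jaw above 0.088 m and value of joint release above 0.003 m), for 0.05 s.
2. the tin pushed in between the open jaws (x of tin in the frame of prep_board between -0.02 and 0.04 m and y of tin in the frame of prep_board between 0 and 0.075 m), for 0.1 s.
At the end, for the whole second after the job is handed in: the tin stands upright on the board (within 0.1 rad, not raised more than 6 mm), its centre 20 mm in front of to 40 mm behind the board's middle line so that both jaws cover it, gripped with more than 1 N by the sprung pad and by the fixed jaw, the release up, everything at rest (contact force between each of jaw_pad, fixed_jaw and tin above 1 N and x of tin in the frame of prep_board between -0.02 and 0.04 m and z of tin in the frame of prep_board below 0.022 m and angle between tin's own z axis and vertical below 0.1 rad and value of joint release below 0.0045 m and linear speed of tin below 0.02 m/s); the robot touches nothing.
It fails at once if the tin is lifted or carried (more than 8 mm off the board) (z of tin in the frame of prep_board above 0.024 m).
It fails at once if the tin is tipped (angle between tin's own z axis and vertical above 0.35 rad).
It fails at once if another thing is moved by more than 25 mm (distance of any of peeler, garlic, glass_jar, egg_box, bowl, mug, spice_jar from where it was at the start of the episode above 0.025 m).
It also fails if it takes over 58 s, if anything falls off the work surface, if the arm or the gripper's body presses on something with over 40 N, if the wrist force passes 120 N, or if a joint passes its speed limit or range.

## Working session

There is one attempt and no reset: what is moved stays moved. The work goes in short steps, Python scripts to look and compute and a tool call to move; the robot and the scene stay as the last step left them, time stands still between calls to the robot, and variables do not carry over. Pictures are saved under pics/ and viewed, at most 14 in all, crops included, and the job is handed in when it is done.

Besides the shell and the picture viewer there is one more tool, called after "Emit:" in YAML: its name, and indented under it one key for each argument. carry_out: Moves the arm, as the interface text tells. Its arguments: {"type":"object","properties":{"deltas":{"type":"array"},"grip":{"type":"number"},"grip_force":{"type":"number"}},"required":["deltas"]}

```bash
mkdir -p pics; ls; cat > h.py <<'E'
import numpy as np, cv2
from plant import ctrl
def world(cam,uv,d,m=None):
    m=m or ctrl.camera_model(cam); K=np.array(m["intrinsics"]); T=np.linalg.inv(np.array(m["extrinsics"]))
    u,v=uv; p=np.array([(u-K[0,2])/K[0,0]*d,(v-K[1,2])/K[1,1]*d,d,1]); return (T@p)[:3]
def cloud(cam,d):
    m=ctrl.camera_model(cam); K=np.array(m["intrinsics"]); T=np.linalg.inv(np.array(m["extrinsics"]))
    v,u=np.mgrid[:480,:640]; P=np.stack([(u-K[0,2])/K[0,0]*d,(v-K[1,2])/K[1,1]*d,d,np.ones_like(d)],-1); return (P@T.T)[...,:3]
E
python3 - <<'E'
from h import *
for c in ["top","scene"]:
    im,d=ctrl.read_camera(c); np.savez(f"{c}0.npz",im=im,d=d); cv2.imwrite(f"pics/{c}0.png",im[...,::-1])
    P=cloud(c,d)
    for q in ["tin","release_top","push_fin","jaw_pad","fixed_jaw","prep_board"]:
        for r in ctrl.find_in(c,q)[:3]:
            u,v=[int(round(x)) for x in r["uv"]]; print(c,q,(u,v),round(r["score"],2),P[v,u].round(3))
s=ctrl.get_state(); print(s["time"],s["eef_pos"],s["tcp_rot"],s["contact_force"])
E
```

```text
pics
top tin (276, 249) 0.98 [0.469 0.077 0.069]
top tin (385, 322) 0.96 [ 0.3   -0.168  0.052]
top tin (249, 322) 0.62 [0.305 0.14  0.057]
top release_top (307, 178) 0.79 [0.632 0.004 0.065]
top push_fin (300, 189) 0.61 [0.609 0.021 0.05 ]
top push_fin (306, 180) 0.38 [0.628 0.006 0.063]
top jaw_pad (279, 209) 0.62 [0.562 0.069 0.059]
top fixed_jaw (261, 195) 0.87 [0.596 0.111 0.054]
top prep_board (307, 217) 0.74 [0.549 0.006 0.014]
top prep_board (460, 247) 0.45 [ 0.463 -0.333  0.101]
scene tin (293, 266) 0.81 [0.434 0.093 0.069]
scene tin (292, 316) 0.75 [0.283 0.165 0.058]
scene tin (427, 250) 0.2 [ 0.337 -0.256  0.07 ]
scene release_top (293, 223) 0.63 [0.613 0.01  0.067]
scene release_top (430, 202) 0.61 [ 0.577 -0.457  0.032]
scene push_fin (287, 228) 0.84 [0.617 0.027 0.052]
scene fixed_jaw (258, 243) 0.98 [0.625 0.115 0.022]
scene prep_board (294, 247) 0.64 [0.496 0.061 0.077]
0.7 [ 0.23326761 -0.63342199  0.23136725] [9.84483343e-01 1.75478043e-01 1.72809469e-05 5.66348615e-05] [ 0.55595831  0.29872552 -0.4501133 ]
```

```bash
python3 - <<'E'
from h import *
im=np.load("top0.npz")["im"]; cv2.imwrite("pics/topc.png",cv2.resize(im[130:370,200:480],None,fx=2.5,fy=2.5,interpolation=cv2.INTER_CUBIC)[...,::-1])
P=cloud("top",np.load("top0.npz")["d"])
# high points near board: fin top z~0.1
m=(P[...,2]>.090)&(P[...,2]<.108)&(abs(P[...,0]-.62)<.12)&(abs(P[...,1])<.2)
v,u=np.where(m)
for a in range(0,len(u),max(1,len(u)//25)): print(u[a],v[a],P[v[a],u[a]].round(3))
m=(P[...,2]>.065)&(P[...,2]<.083)&(np.hypot(P[...,0]-.469,P[...,1]-.077)<.06)
q=P[m]; print("tin",q.min(0),q.max(0),np.median(q,0),len(q))
E
```

```text
318 171 [ 0.641 -0.021  0.095]
321 171 [ 0.639 -0.028  0.102]
320 172 [ 0.638 -0.026  0.098]
318 173 [ 0.635 -0.021  0.102]
321 173 [ 0.634 -0.028  0.103]
318 174 [ 0.632 -0.021  0.103]
321 174 [ 0.634 -0.028  0.095]
318 175 [ 0.632 -0.021  0.095]
321 175 [ 0.631 -0.028  0.099]
318 176 [ 0.629 -0.021  0.099]
321 176 [ 0.629 -0.028  0.098]
318 177 [ 0.626 -0.021  0.1  ]
321 177 [ 0.627 -0.028  0.095]
319 178 [ 0.624 -0.023  0.099]
317 179 [ 0.623 -0.019  0.096]
320 179 [ 0.621 -0.025  0.104]
317 180 [ 0.618 -0.019  0.105]
320 180 [ 0.619 -0.025  0.101]
317 181 [ 0.618 -0.019  0.097]
320 181 [ 0.617 -0.025  0.098]
317 182 [ 0.615 -0.019  0.098]
320 182 [ 0.615 -0.025  0.098]
317 183 [ 0.612 -0.018  0.102]
320 183 [ 0.612 -0.025  0.101]
318 184 [ 0.61  -0.021  0.103]
316 185 [ 0.608 -0.016  0.102]
319 185 [ 0.608 -0.023  0.101]
317 186 [ 0.606 -0.018  0.097]
320 186 [ 0.606 -0.025  0.096]
318 187 [ 0.604 -0.021  0.096]
317 188 [ 0.603 -0.018  0.092]
tin [0.43149934 0.04462521 0.06501155] [0.50470235 0.1171288  0.08175677] [0.46829908 0.08102033 0.07120534] 849
```

View pics/topc.png

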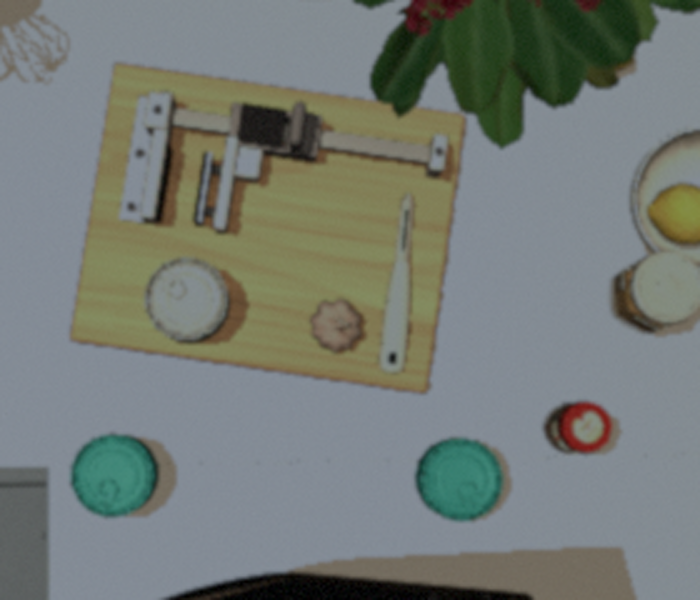

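View pics/scene0.png

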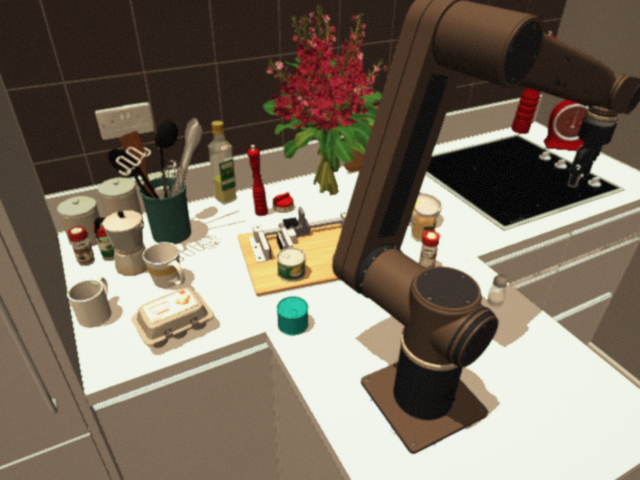

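The scene shows the green-labelled tin on the board at scene (291,264), which is top (275,250), crop (187,300). The turquoise look-alikes stand off the board at top (249,322) and (385,322). The tin meant is the one on the board, and the enlarged crop confirms it. The jaws, bar and fin are clear in the crop, with the fin at about (298,125). Flower leaves hang above the board's back edge.

```bash
cat >> h.py <<'E'
from scipy.spatial.transform import Rotation as R
def w2b(p,B): 
    c,s=np.cos(B[2]),np.sin(B[2]); x,y=p[0]-B[0],p[1]-B[1]; return np.array([c*x+s*y,-s*x+c*y])
def b2w(p,B):
    c,s=np.cos(B[2]),np.sin(B[2]); return np.array([B[0]+c*p[0]-s*p[1],B[1]+s*p[0]+c*p[1]])
E
python3 - <<'E'
from h import *
z=np.load("top0.npz"); im=z["im"]; P=cloud("top",z["d"])
hsv=cv2.cvtColor(im,cv2.COLOR_RGB2HSV)
m=((hsv[...,1]>70)&(hsv[...,0]>8)&(hsv[...,0]<35)&(abs(P[...,2]-.016)<.012)).astype(np.uint8)
m=cv2.morphologyEx(m,cv2.MORPH_OPEN,np.ones((3,3)))
n,l,st,_=cv2.connectedComponentsWithStats(m); k=1+st[1:,4].argmax(); q=P[l==k]; 
r=cv2.minAreaRect((q[:,:2]*1000).astype(np.float32)); bx=cv2.boxPoints(r); print(r,bx.round(0).tolist(), np.median(q[:,2]))
# yaw from rect
e=[bx[(i+1)%4]-bx[i] for i in range(4)]; L=max(e[:2],key=np.linalg.norm); L=L*np.sign(L[1]); th=np.arctan2(-L[0],L[1])
c=np.array(r[0])/1000; B=[c[0],c[1],th]; o=b2w([.010,0],B); B=[o[0],o[1],th]; print("B",B)  # centre of rect is board x=-10mm
np.save("B.npy",B)
f=np.array([[.622,-.023]]); print("fin b",w2b(f[0],B)); print("tin b",w2b([.468,.081],B))
hi=(P[...,2]>.11)&(P[...,0]>.5)&(P[...,0]<.85)&(abs(P[...,1]+.05)<.25)
bb=np.stack([P[hi][:,0]-B[0],P[hi][:,1]-B[1]],1)@np.array([[np.cos(th),-np.sin(th)],[np.sin(th),np.cos(th)]])
zz=P[hi][:,2]
for x0 in np.arange(-.1,.25,.04):
  print(round(x0,2),[ (round(float(zz[s].min()),2),round(float(zz[s].max()),2)) if (s:=(abs(bb[:,0]-x0)<.02)&(abs(bb[:,1]-y0)<.02)).any() else 0 for y0 in np.arange(.16,-.25,-.04)])
for n,p in [("button",[.075,0])]: pass
s=ctrl.get_state(); print(R.from_quat(s["tcp_rot"]).as_matrix().round(3), "want yaw axes")
E
```

```text
((540.9363403320312, 4.758392333984375), (338.140869140625, 267.9375915527344), 80.48955535888672) [[381.0, -140.0], [645.0, -184.0], [701.0, 149.0], [437.0, 194.0]] 0.016026034283376345
B [np.float64(0.550798895522952), np.float64(0.0031061189845204354), np.float32(-0.16598852)]
fin b [ 0.07453593 -0.01398294]
tin b [-0.09453107  0.06314263]
-0.1 [0, 0, 0, 0, 0, 0, 0, 0, 0, 0, 0]
-0.06 [0, 0, 0, 0, 0, 0, 0, 0, 0, 0, 0]
-0.02 [0, 0, 0, 0, 0, 0, 0, 0, 0, 0, 0]
0.02 [0, 0, 0, 0, 0, 0, 0, 0, 0, 0, 0]
0.06 [(0.7, 0.87), (0.7, 0.87), (0.7, 0.87), (0.7, 0.87), 0, 0, (0.24, 0.3), (0.26, 0.31), (0.26, 0.31), (0.25, 0.28), (0.29, 0.29)]
0.1 [0, 0, (0.7, 0.86), (0.7, 0.87), (0.7, 0.87), (0.33, 0.87), (0.27, 0.87), (0.23, 0.87), (0.26, 0.87), (0.25, 0.86), (0.21, 0.34)]
0.14 [0, 0, 0, 0, 0, (0.31, 0.4), (0.22, 0.4), (0.18, 0.4), (0.28, 0.86), (0.29, 0.86), (0.22, 0.86)]
0.18 [0, 0, 0, 0, (0.21, 0.39), (0.23, 0.45), (0.27, 0.5), (0.29, 0.47), (0.24, 0.51), (0.28, 0.52), (0.29, 0.48)]
0.22 [0, 0, (0.11, 0.22), (0.34, 0.36), (0.22, 0.4), (0.24, 0.45), (0.29, 0.46), (0.34, 0.47), (0.34, 0.45), (0.28, 0.5), (0.28, 0.49)]
[[ 0.938  0.346  0.   ]
 [ 0.346 -0.938 -0.   ]
 [ 0.     0.    -1.   ]] want yaw axes
```

```bash
cat >> h.py <<'E'
B=[.5508,.0031,-.16]
def rot(yaw,tilt,roll=0):  # tool x along yaw heading, z down, tilt tips tool z forward
    return R.from_euler('z',yaw)*R.from_euler('x',np.pi)*R.from_rotvec([0,tilt,0])*R.from_rotvec([roll,0,0])
def plan(*targets):
    s=ctrl.get_state(); r0=R.from_quat(s["tcp_rot"]); p0=np.array(s["eef_pos"])
    print("t",s["time"],p0.round(4),"b",w2b(p0,B).round(4),"F",np.round(s["contact_force"],1),"op",s["opening"])
    for p,yaw,tilt in targets:
        d=r0.inv().apply(np.array(p)-p0); rv=(r0.inv()*rot(yaw,tilt)).as_rotvec(); print(d.round(4).tolist(),rv.round(3).tolist())
E
python3 -c "
from h import *
plan(([.45,-.15,.25],-.16,0))"
```

```text
t 0.7 [ 0.2333 -0.6334  0.2314] b [-0.2121 -0.679 ] F [ 0.6  0.3 -0.5] op 1.0021497366438543
[0.3704, -0.3788, -0.0187] [0.0, -0.0, 0.513]
```

Emit:
carry_out:
  deltas: [0.37, -0.379, -0.019, 0, 0, 0.51, 0.37, -0.379, -0.019, 0, 0, 0.51, 0.37, -0.379, -0.019, 0, 0, 0.51, 0.37, -0.379, -0.019, 0, 0, 0.51, 0.37, -0.379, -0.019, 0, 0, 0.51]
  grip: 0

```text
time: 1.32
eef_pos: [0.3613, -0.3465, 0.2429]
tcp_rot: [0.997, -0.079, 0.0, 0.0]
contact_force: [1.0, 0.2, -0.6]
opening: 0.004
finger_force: 0.0
```

```bash
python3 -c "
from h import *
t=b2w([-.03,.02],B)
plan(([.45,-.1,.2],-.16,0),([t[0],t[1],.15],-.16,.4))"
```

```text
t 1.325 [ 0.3613 -0.3465  0.2429] b [-0.1314 -0.3753] F [ 1.   0.2 -0.6] op 0.003682510131288517
[0.0488, -0.2574, 0.0428] [0.001, -0.001, 0.002]
[0.1022, -0.3951, 0.0928] [0.0, 0.399, 0.002]
```

Emit:
carry_out:
  deltas: [0.01, -0.06, 0.01, 0, 0.08, 0, 0.03, -0.12, 0.02, 0, 0.16, 0, 0.05, -0.18, 0.04, 0, 0.24, 0, 0.07, -0.24, 0.06, 0, 0.32, 0, 0.08, -0.3, 0.07, 0, 0.4, 0]

```text
time: 1.95
eef_pos: [0.4845, -0.0705, 0.1739]
tcp_rot: [0.977, -0.077, 0.2, 0.016]
contact_force: [1.3, 0.5, -1.1]
opening: 0.001
finger_force: 0.0
```

```bash
python3 - <<'E'
from h import *
plan((list(b2w([.075,.013],B))+[.12],-.16,.4))
im,d=ctrl.read_camera("wrist"); cv2.imwrite("pics/w1.png",im[...,::-1])
m=ctrl.camera_model("wrist"); print(m)
for q in ["release_top","push_fin","tin"]: print(q,ctrl.find_in("wrist",q)[:2])
E
```

```text
t 1.95 [ 0.4845 -0.0705  0.1739] b [-0.0537 -0.0832] F [ 1.3  0.5 -1.1] op 0.0006247038448086729
[0.0974, -0.0959, 0.1002] [-0.001, -0.003, 0.002]
{'intrinsics': array([[371.64829954,   0.        , 316.0056334 ],
       [  0.        , 371.64829954, 244.82487848],
       [  0.        ,   0.        ,   1.        ]]), 'hand_eye': array([[-3.47986127e-04, -9.52761234e-01, -3.03720118e-01,
         7.62441922e-02],
       [ 9.99999939e-01, -3.33156856e-04, -1.00642557e-04,
         1.73054954e-04],
       [-5.29811316e-06, -3.03720135e-01,  9.52761292e-01,
        -1.42900338e-01],
       [ 0.00000000e+00,  0.00000000e+00,  0.00000000e+00,
         1.00000000e+00]])}
release_top [{'uv': [190.2, 138.5], 'score': 0.68}, {'uv': [237.2, 215.5], 'score': 0.66}]
push_fin [{'uv': [183.2, 163.9], 'score': 0.59}]
tin [{'uv': [138.6, 339.1], 'score': 0.73}]
```

View pics/w1.png

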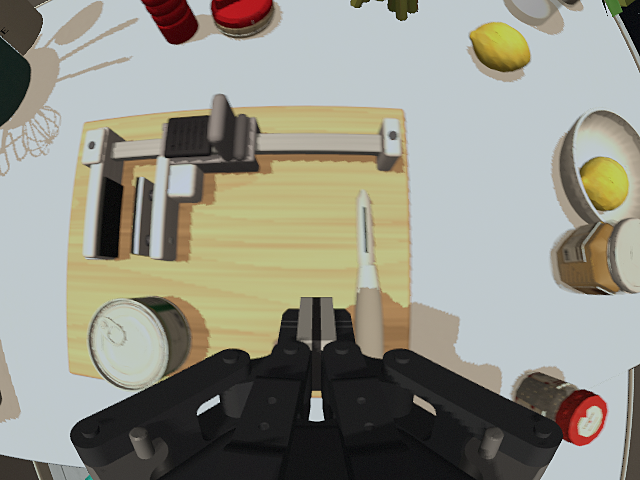

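The wrist view shows the button at (188,138), the fin at (215,125) with its top at about (220,97), and the closed fingertips at (317,300). I'll project these and then go.

```bash
cat >> h.py <<'E'
def wray(uv,z,pose=None):
    m=ctrl.camera_model("wrist"); K=m["intrinsics"]; H=m["hand_eye"]; s=ctrl.get_state()
    v=np.array([uv[0]-K[0,2],uv[1]-K[1,2]]); r=np.linalg.norm(v); a=r/K[0,0]; d=np.r_[v/r*np.sin(a),np.cos(a)]
    rr=R.from_quat(s["tcp_rot"]); o=rr.apply(H[:3,3])+s["eef_pos"]; d=rr.apply(H[:3,:3]@d); return o+d*(z-o[2])/d[2]
E
python3 - <<'E'
from h import *
for n,uv,z in [("button",(188,138),.066),("fin top L",(214,97),.1),("fin top R",(224,98),.1),("fin top near",(216,122),.1),("board TL",(83,122),.016),("board TR",(403,108),.016),("board BR",(408,385),.016),("post",(389,133),.062),("fixedjaw face top near",(110,258),.058),("tin top",(134,341),.074),("pad face top far",(139,178),.054),("pad near",(137,252),.054)]:
    p=wray(uv,z); print(n,p.round(4),w2b(p,B).round(4))
plan((list(b2w([.08,.013],B))+[.13],-.16,.5),(list(b2w([.08,.013],B))+[.08],-.16,.5))
E
```

```text
button [0.6235 0.0115 0.066 ] [0.0704 0.0199]
fin top L [ 0.6361 -0.0203  0.1   ] [ 0.088  -0.0095]
fin top R [ 0.6336 -0.0276  0.1   ] [ 0.0866 -0.0171]
fin top near [ 0.6155 -0.0204  0.1   ] [ 0.0676 -0.0129]
board TL [0.6977 0.1512 0.016 ] [0.1215 0.1696]
board TR [ 0.6441 -0.1798  0.016 ] [ 0.1213 -0.1657]
board BR [ 0.3903 -0.1394  0.016 ] [-0.1357 -0.1662]
post [ 0.6022 -0.1478  0.062 ] [ 0.0748 -0.1408]
fixedjaw face top near [0.5388 0.0945 0.058 ] [-0.0264  0.0883]
tin top [0.4701 0.0727 0.074 ] [-0.0908  0.0559]
pad face top far [0.603  0.0626 0.054 ] [0.042  0.0671]
pad near [0.5404 0.0695 0.054 ] [-0.0208  0.0639]
t 2.15 [ 0.4839 -0.0706  0.1738] b [-0.0543 -0.0834] F [ 0.5 -0.4  0.3] op 0.003942771626857884
[0.1072, -0.0956, 0.0928] [-0.002, 0.1, 0.006]
[0.0878, -0.0956, 0.1389] [-0.002, 0.1, 0.006]
```

Emit:
carry_out:
  deltas: [0.05, -0.05, 0.045, 0, 0.05, 0, 0.107, -0.095, 0.093, 0, 0.1, 0, 0.107, -0.095, 0.093, 0, 0.1, 0, 0.097, -0.095, 0.116, 0, 0.1, 0, 0.089, -0.095, 0.136, 0, 0.1, 0]

```text
time: 2.78
eef_pos: [0.6336, -0.0015, 0.0833]
tcp_rot: [0.966, -0.077, 0.247, 0.02]
contact_force: [-0.1, 0.3, -0.3]
opening: 0.004
finger_force: 0.0
```

```bash
python3 - <<'E'
from h import *
plan(*[(list(b2w([.08,y],B))+[z],-.16,.5) for y,z in [(.011,.071),(.011,.068),(.011,.064)]])
im,d=ctrl.read_camera("wrist"); cv2.imwrite("pics/w2.png",cv2.resize(im[60:360,120:520],None,fx=1.5,fy=1.5)[...,::-1])
E
```

```text
t 2.775 [ 0.6336 -0.0015  0.0833] b [0.0825 0.0086] F [-0.1  0.3 -0.3] op 0.00376225127553278
[-0.0081, -0.0024, 0.0096] [0.0, -0.001, 0.001]
[-0.0095, -0.0024, 0.0122] [0.0, -0.001, 0.001]
[-0.0114, -0.0024, 0.0157] [0.0, -0.001, 0.001]
```

View pics/w2.png

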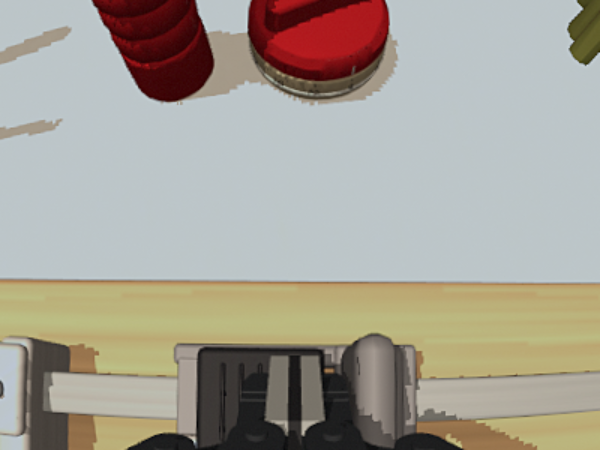

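The fingertips (crop 265–323, 400) are over the black button, just left of the fin (345–395). Pressing down.

Emit:
carry_out:
  deltas: [-0.008, -0.002, 0.0096, 0, 0, 0, -0.0095, -0.002, 0.012, 0, 0, 0, -0.0105, -0.002, 0.014, 0, 0, 0, -0.0115, -0.002, 0.0157, 0, 0, 0, -0.0115, -0.002, 0.0157, 0, 0, 0]

```text
time: 3.45
eef_pos: [0.631, 0.0028, 0.0658]
tcp_rot: [0.966, -0.076, 0.248, 0.02]
contact_force: [-3.0, -0.6, 5.4]
opening: -0.004
finger_force: 2.6
```

```bash
python3 - <<'E'
from h import *
plan(*[(list(b2w([.08,y],B))+[z],-.16,.5) for y,z in [(.011,.064),(.001,.063),(-.019,.063)]])
E
```

```text
t 3.45 [0.631  0.0028 0.0658] b [0.0792 0.0125] F [-3.  -0.6  5.4] op -0.004486546065196883
[-0.0002, 0.0015, 0.0019] [-0.001, -0.003, 0.003]
[-0.0007, 0.0115, 0.0028] [-0.001, -0.003, 0.003]
[-0.0008, 0.0315, 0.0028] [-0.001, -0.003, 0.003]
```

Emit:
carry_out:
  deltas: [-0.0005, 0.008, 0.0009, 0, 0, 0, -0.0005, 0.018, 0.0009, 0, 0, 0, -0.0005, 0.028, 0.0009, 0, 0, 0, -0.0005, 0.038, 0.0009, 0, 0, 0, -0.0005, 0.048, 0.0009, 0, 0, 0]

```text
time: 4.08
eef_pos: [0.6235, -0.0443, 0.0654]
tcp_rot: [0.966, -0.076, 0.248, 0.019]
contact_force: [-6.0, 3.6, 10.1]
opening: -0.001
finger_force: 5.4
```

```bash
python3 - <<'E'
from h import *
plan()
im,d=ctrl.read_camera("wrist"); cv2.imwrite("pics/w3.png",cv2.resize(im[60:360,120:520],None,fx=1.5,fy=1.5)[...,::-1])
E
```

```text
t 4.075 [ 0.6235 -0.0443  0.0654] b [ 0.0793 -0.0352] F [-6.   3.6 10.1] op -0.0011653068651013663
```

View pics/w3.png

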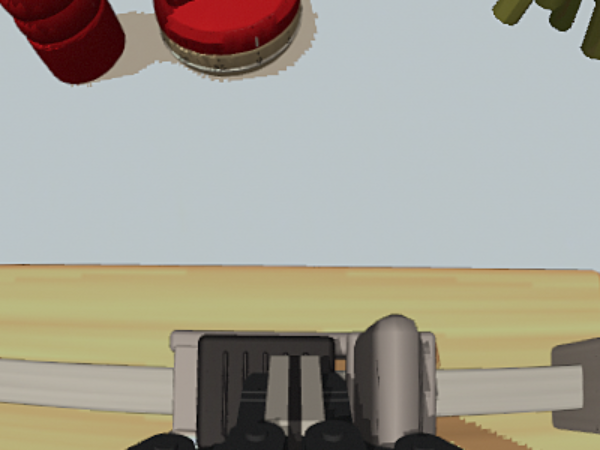

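The jaw moves back with the fingers: the carriage now has clear bar on its left, and the end post is at crop (580,400). Continuing.

Emit:
carry_out:
  deltas: [0, 0.01, 0, 0, 0, 0, 0, 0.02, 0, 0, 0, 0, 0, 0.03, 0, 0, 0, 0, 0, 0.038, 0, 0, 0, 0, 0, 0.044, 0, 0, 0, 0]

```text
time: 4.75
eef_pos: [0.6164, -0.0869, 0.0652]
tcp_rot: [0.966, -0.076, 0.248, 0.018]
contact_force: [-0.7, 21.2, 11.5]
opening: 0.0
finger_force: 10.2
```

Emit:
carry_out:
  deltas: [0, 0.005, 0, 0, 0, 0, 0, 0.009, 0, 0, 0, 0, 0, 0.012, 0, 0, 0, 0, 0, 0.012, 0, 0, 0, 0]

```text
time: 5.25
eef_pos: [0.6149, -0.09, 0.0661]
tcp_rot: [0.966, -0.074, 0.246, 0.012]
contact_force: [-2.2, 40.0, 20.7]
opening: 0.0
finger_force: 20.4
```

```bash
python3 - <<'E'
from h import *
plan()
im,d=ctrl.read_camera("wrist"); cv2.imwrite("pics/w4.png",cv2.resize(im[60:360,120:520],None,fx=1.5,fy=1.5)[...,::-1])
E
```

```text
t 5.25 [ 0.6149 -0.09    0.0661] b [ 0.0781 -0.0817] F [-2.2 40.  20.7] op 9.936313963274668e-05
```

View pics/w4.png

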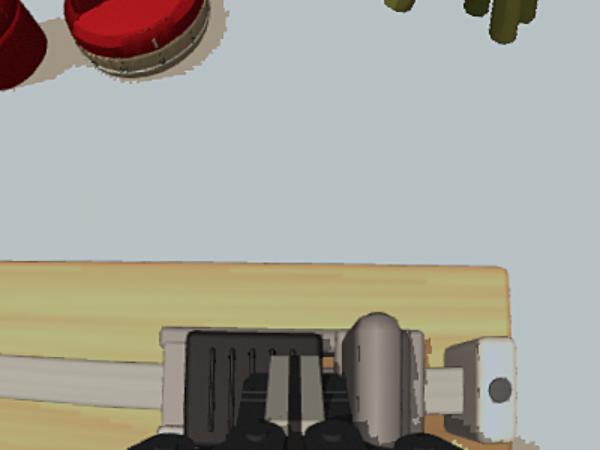

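The jaw is against its end stop: the side force has risen to 40 N, and the carriage at (422,390) is close to the post. Backing off.

Emit:
carry_out:
  deltas: [0.005, -0.013, -0.009, 0, 0, 0, 0.008, -0.013, -0.03, 0, 0, 0, -0.01, -0.02, -0.08, 0, 0, 0, -0.02, -0.05, -0.12, 0, -0.15, 0, -0.04, -0.1, -0.14, 0, -0.3, 0]
  grip: 71

```text
time: 5.92
eef_pos: [0.5286, 0.0153, 0.1702]
tcp_rot: [0.992, -0.079, 0.1, 0.009]
contact_force: [1.1, 1.0, -0.1]
opening: 0.71
finger_force: 0.0
```

```bash
python3 - <<'E'
from h import *
plan(*[(list(b2w([x,y],B))+[z],-.16,0) for x,y,z in [(-.142,.06,.15),(-.142,.06,.12)]])
im,d=ctrl.read_camera("top"); np.savez("top1.npz",im=im,d=d)
P=cloud("top",d)
m=(P[...,2]>.065)&(P[...,2]<.083)&(np.hypot(P[...,0]-.469,P[...,1]-.077)<.06)
q=P[m]; print("tin",q.min(0),q.max(0),len(q))
m=(P[...,2]>.09)&(P[...,2]<.108)&(abs(P[...,0]-.61)<.06)&(P[...,1]<-.07)&(P[...,1]>-.16); q=P[m]; print("fin",len(q), w2b(np.median(q,0),B) if len(q) else 0)
E
```

```text
t 5.925 [0.5286 0.0153 0.1702] b [-0.0238  0.0085] F [ 1.1  1.  -0.1] op 0.7104105765390688
[-0.1198, -0.0516, -0.004] [0.001, -0.201, 0.0]
[-0.1258, -0.0516, 0.0254] [0.001, -0.201, 0.0]
tin [0.45603426 0.04462347 0.06523722] [0.48210649 0.09485721 0.07885226] 207
fin 90 [ 0.07271977 -0.10281378]
```

Emit:
carry_out:
  deltas: [-0.03, -0.013, -0.02, 0, -0.07, 0, -0.07, -0.03, -0.02, 0, -0.14, 0, -0.12, -0.052, -0.004, 0, -0.2, 0, -0.12, -0.052, -0.004, 0, -0.2, 0, -0.12, -0.052, -0.004, 0, -0.2, 0]

```text
time: 6.6
eef_pos: [0.4202, 0.0849, 0.1473]
tcp_rot: [0.997, -0.078, 0.001, -0.0]
contact_force: [-0.1, 1.1, 0.2]
opening: 0.717
finger_force: 0.0
```

```bash
python3 - <<'E'
from h import *
plan(*[(list(b2w([x,y],B))+[z],-.16,0) for x,y,z in [(-.142,.06,.15),(-.142,.06,.08),(-.142,.06,.033)]])
im,d=ctrl.read_camera("wrist"); cv2.imwrite("pics/w5.png",im[...,::-1])
for r in ctrl.find_in("wrist","tin")[:3]: p=wray(r["uv"],.074); print(r,w2b(p,B))
E
```

```text
t 6.6 [0.4202 0.0849 0.1473] b [-0.1419  0.0599] F [-0.1  1.1  0.2] op 0.7172818470354159
[-0.0001, -0.0001, -0.0027] [-0.0, -0.002, 0.003]
[-0.0002, -0.0001, 0.0673] [-0.0, -0.002, 0.003]
[-0.0003, -0.0, 0.1143] [-0.0, -0.002, 0.003]
{'uv': [268.7, 371.4], 'score': 0.92} [-0.22934701  0.09346355]
{'uv': [582.1, 316.0], 'score': 0.68} [-0.19403765 -0.15735135]
{'uv': [308.2, 174.1], 'score': 0.62} [-0.09043884  0.06420107]
```

View pics/w5.png

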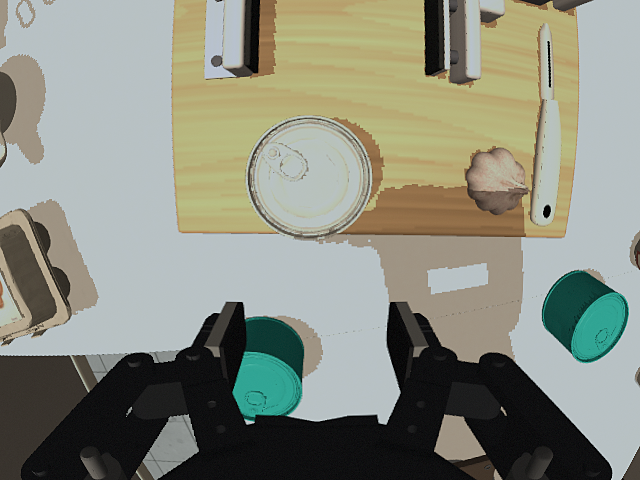

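The wrist view shows the real tin (silver lid) at (309,177) between the fingers at (232,340) and (400,340). The open jaw faces are at (250,40) and (435,40), and a turquoise look-alike is at (268,371), well behind. Descending.

Emit:
carry_out:
  deltas: [0, -0.001, 0.04, 0, 0, 0, 0, -0.002, 0.08, 0, 0, 0, 0, -0.002, 0.105, 0, 0, 0, 0, -0.002, 0.114, 0, 0, 0, 0, -0.002, 0.114, 0, 0, 0]

```text
time: 7.32
eef_pos: [0.4206, 0.0866, 0.0331]
tcp_rot: [0.997, -0.079, 0.0, -0.0]
contact_force: [-0.2, -0.2, 0.2]
opening: 0.714
finger_force: 0.0
```

```bash
python3 - <<'E'
from h import *
plan(*[(list(b2w([x,y],B))+[.033],-.16,0) for x,y in [(-.13,.0615),(-.024,.042)]])
E
```

```text
t 7.325 [0.4206 0.0866 0.0331] b [-0.1418  0.0617] F [-0.2 -0.2  0.2] op 0.7136919080867747
[0.0118, 0.0002, 0.0001] [-0.0, -0.0, 0.002]
[0.1178, 0.0199, 0.0002] [-0.0, -0.0, 0.002]
```

Emit:
carry_out:
  deltas: [0.01, 0, 0, 0, 0, 0, 0.02, 0.001, 0, 0, 0, 0, 0.03, 0.003, 0, 0, 0, 0, 0.04, 0.005, 0, 0, 0, 0, 0.05, 0.007, 0, 0, 0, 0]

```text
time: 7.95
eef_pos: [0.4683, 0.0722, 0.0333]
tcp_rot: [0.997, -0.079, -0.001, -0.0]
contact_force: [-6.0, 2.1, 6.9]
opening: 0.709
finger_force: 4.3
```

Emit:
carry_out:
  deltas: [0.01, 0.002, 0, 0, 0, 0, 0.02, 0.005, 0, 0, 0, 0, 0.03, 0.008, 0, 0, 0, 0, 0.037, 0.01, 0, 0, 0, 0, 0.037, 0.01, 0, 0, 0, 0]

```text
time: 8.57
eef_pos: [0.5045, 0.056, 0.0332]
tcp_rot: [0.997, -0.079, 0.001, 0.0]
contact_force: [0.1, -0.3, 2.2]
opening: 0.71
finger_force: 0.8
```

```bash
python3 - <<'E'
from h import *
plan(*[(list(b2w([x,y],B))+[.033],-.16,0) for x,y in [(-.024,.042)]])
im,d=ctrl.read_camera("wrist"); cv2.imwrite("pics/w6.png",im[...,::-1])
for r in ctrl.find_in("wrist","tin")[:3]: p=wray(r["uv"],.074); print(r,w2b(p,B))
E
```

```text
t 8.575 [0.5045 0.056  0.0332] b [-0.0541  0.0448] F [ 0.1 -0.3  2.2] op 0.7096965815003944
[0.0301, 0.0029, 0.0003] [0.0, -0.002, 0.003]
{'uv': [315.4, 267.0], 'score': 0.84} [-0.01778746  0.04500666]
{'uv': [618.4, 442.0], 'score': 0.83} [-0.13002547 -0.13001973]
```

View pics/w6.png

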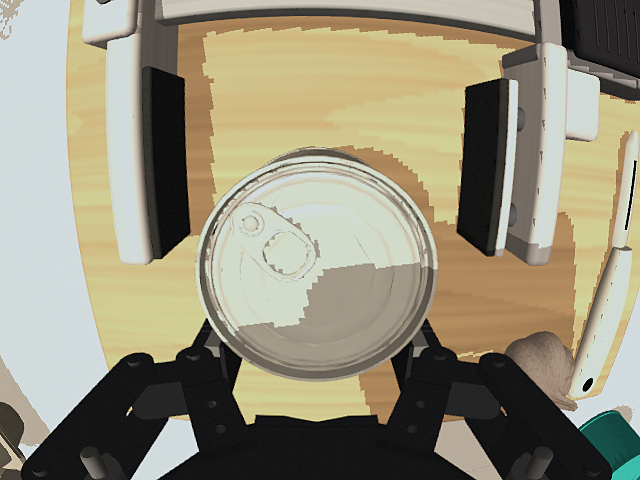

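The tin sits in the finger cradle at (316,267), entering the open jaws (faces at x≈190 and x≈460 px). Board x is -18 mm and y +45 mm, so 30 mm more.

Emit:
carry_out:
  deltas: [0.009, 0.001, 0, 0, 0, 0, 0.018, 0.002, 0, 0, 0, 0, 0.026, 0.003, 0, 0, 0, 0, 0.03, 0.003, 0, 0, 0, 0, 0.03, 0.003, 0, 0, 0, 0]

```text
time: 9.3
eef_pos: [0.533, 0.0486, 0.0329]
tcp_rot: [0.997, -0.079, 0.0, 0.0]
contact_force: [-0.6, 0.7, 0.2]
opening: 0.712
finger_force: 0.0
```

```bash
python3 - <<'E'
from h import *
plan()
im,d=ctrl.read_camera("wrist")
for r in ctrl.find_in("wrist","tin")[:2]: p=wray(r["uv"],.074); print(r,w2b(p,B))
E
```

```text
t 9.3 [0.533  0.0486 0.0329] b [-0.0249  0.0421] F [-0.6  0.7  0.2] op 0.7118335387895542
{'uv': [611.9, 460.6], 'score': 0.97} [-0.11917749 -0.1390534 ]
{'uv': [315.7, 266.5], 'score': 0.59} [0.01212435 0.04225351]
```

The tin is at board (12, 42) mm, between the jaws. Retracting, then moving to the fin's back side.

Emit:
carry_out:
  deltas: [-0.025, 0, 0, 0, 0, 0, -0.04, 0, -0.03, 0, 0, 0, -0.04, 0.02, -0.08, 0, 0, 0, -0.04, 0.06, -0.12, 0, 0.15, 0, -0.03, 0.11, -0.14, 0, 0.3, 0]

```text
time: 10.02
eef_pos: [0.4871, -0.056, 0.1769]
tcp_rot: [0.985, -0.076, 0.155, 0.013]
contact_force: [0.3, -0.4, 0.9]
opening: 0.716
finger_force: 0.0
```

```bash
python3 - <<'E'
from h import *
plan(*[(list(b2w([x,y],B))+[z],-.16,.7) for x,y,z in [(0,-.127,.17)]])
im,d=ctrl.read_camera("top"); P=cloud("top",d)
m=(P[...,2]>.09)&(P[...,2]<.108)&(abs(P[...,0]-.61)<.06)&(P[...,1]<-.07)&(P[...,1]>-.16); q=P[m]; print("fin",len(q), w2b(np.median(q,0),B), np.percentile(w2b(q.T,B),[3,97],axis=1))
E
```

```text
t 10.025 [ 0.4871 -0.056   0.1769] b [-0.0535 -0.0685] F [ 0.3 -0.4  0.9] op 0.7161164947643357
[0.0485, 0.0587, 0.023] [-0.001, 0.389, 0.006]
fin 92 [ 0.07255787 -0.10273588] [[ 0.0554989  -0.10844847]
 [ 0.09013792 -0.09710066]]
```

Emit:
carry_out:
  deltas: [0.016, 0.02, 0.008, 0, 0.13, 0, 0.032, 0.04, 0.015, 0, 0.26, 0, 0.048, 0.058, 0.023, 0, 0.39, 0, 0.048, 0.058, 0.023, 0, 0.39, 0, 0.048, 0.058, 0.023, 0, 0.39, 0]
  grip: 0

```text
time: 10.7
eef_pos: [0.5285, -0.1204, 0.1655]
tcp_rot: [0.938, -0.074, 0.337, 0.026]
contact_force: [0.7, -0.3, -0.3]
opening: 0.0
finger_force: 0.0
```

```bash
python3 - <<'E'
from h import *
plan(*[(list(b2w([x,y],B))+[z],-.16,.7) for x,y,z in [(.05,-.127,.12),(.08,-.127,.080)]])
im,d=ctrl.read_camera("wrist"); cv2.imwrite("pics/w7.png",im[...,::-1])
E
```

```text
t 10.7 [ 0.5285 -0.1204  0.1655] b [-0.0024 -0.1255] F [ 0.7 -0.3 -0.3] op 0.0004844593206785128
[0.0115, 0.0017, 0.0684] [-0.002, 0.011, 0.002]
[0.0092, 0.0018, 0.1184] [-0.002, 0.011, 0.002]
```

View pics/w7.png

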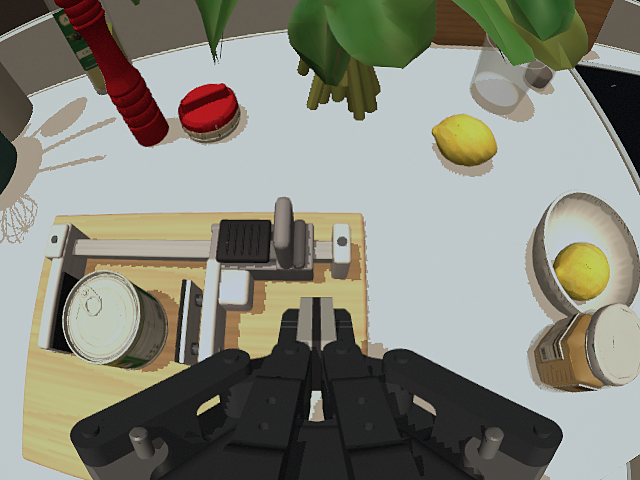

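The tin is between the jaws at (105,320), the fin is at (284,230) and the post at (342,245). The fingertips at (317,310) line up with the gap behind the fin, and the leaves are well ahead. Descending.

Emit:
carry_out:
  deltas: [0.005, 0.002, 0.04, 0, 0.01, 0, 0.011, 0.002, 0.068, 0, 0.01, 0, 0.01, 0.002, 0.095, 0, 0.01, 0, 0.009, 0.002, 0.116, 0, 0.01, 0, 0.009, 0.002, 0.116, 0, 0.01, 0]

```text
time: 11.38
eef_pos: [0.6083, -0.1344, 0.0808]
tcp_rot: [0.937, -0.073, 0.341, 0.026]
contact_force: [0.2, 0.1, -0.1]
opening: -0.001
finger_force: 0.0
```

```bash
python3 - <<'E'
from h import *
plan(*[(list(b2w([x,y],B))+[z],-.16,.7) for x,y,z in [(.08,-.127,.080),(.08,-.08,.080)]])
im,d=ctrl.read_camera("wrist"); cv2.imwrite("pics/w8.png",cv2.resize(im[60:360,120:520],None,fx=1.5,fy=1.5)[...,::-1])
E
```

```text
t 11.375 [ 0.6083 -0.1344  0.0808] b [ 0.0787 -0.1266] F [ 0.2  0.1 -0.1] op -0.0007403602084948235
[0.0005, 0.0004, 0.0014] [-0.005, 0.002, 0.003]
[0.0006, -0.0466, 0.0017] [-0.005, 0.002, 0.003]
```

View pics/w8.png

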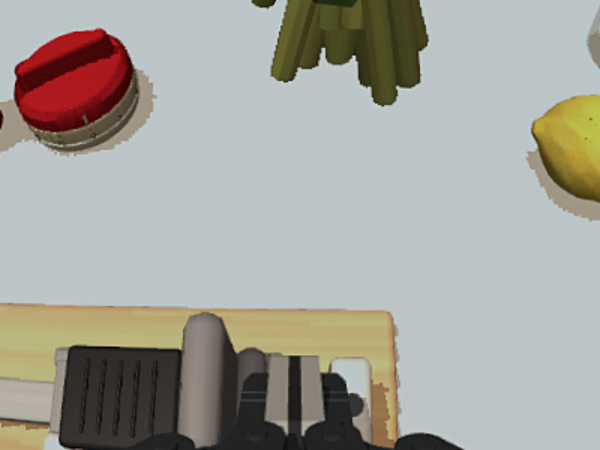

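The fingers (265–325) stand behind the fin (185–235), in front of the post. Closing the jaw.

Emit:
carry_out:
  deltas: [0, -0.008, 0, 0, 0, 0, 0, -0.016, 0, 0, 0, 0, 0, -0.024, 0, 0, 0, 0, 0, -0.032, 0, 0, 0, 0, 0, -0.04, 0, 0, 0, 0]

```text
time: 12.05
eef_pos: [0.6118, -0.1025, 0.0913]
tcp_rot: [0.939, -0.071, 0.337, 0.019]
contact_force: [-0.8, -4.6, -3.2]
opening: 0.001
finger_force: 2.5
```

Emit:
carry_out:
  deltas: [0, -0.004, 0, 0, 0, 0, 0, -0.008, 0, 0, 0, 0, 0, -0.011, 0, 0, 0, 0, 0, -0.014, 0, 0, 0, 0]

```text
time: 12.55
eef_pos: [0.6133, -0.0904, 0.0936]
tcp_rot: [0.939, -0.07, 0.335, 0.016]
contact_force: [0.1, -6.2, -4.6]
opening: -0.002
finger_force: 3.0
```

```bash
python3 - <<'E'
from h import *
plan()
im,d=ctrl.read_camera("top"); P=cloud("top",d)
m=(P[...,2]>.065)&(P[...,2]<.083)&(np.hypot(P[...,0]-.57,P[...,1]-.05)<.09); q=P[m]; print(w2b(q.T,B).min(1),w2b(q.T,B).max(1),len(q))
E
```

```text
t 12.55 [ 0.6133 -0.0904  0.0936] b [ 0.0766 -0.0824] F [ 0.1 -6.2 -4.6] op -0.0021457533955714526
[-0.03030987 -0.02653697] [0.07490404 0.12442115] 862
```

```bash
python3 - <<'E'
from h import *
s=ctrl.get_state(); print(np.round(s["qpos"],3),np.round(s["dq"],3),np.round(s["joint_efforts"],1))
plan(*[(list(b2w([x,y],B))+[z],-.16,.7) for x,y,z in [(.08,-.0824,.080)]])
im,d=ctrl.read_camera("wrist"); cv2.imwrite("pics/w9.png",cv2.resize(im,None,fx=1.25,fy=1.25)[...,::-1])
E
```

```text
[-0.374  0.082  2.213  0.732  0.236  0.683] [-0.     0.001  0.001  0.023 -0.    -0.027] [  2.4 -28.4 -24.5   0.5  -0.3   0.1]
t 12.6 [ 0.6134 -0.0901  0.0937] b [ 0.0767 -0.0821] F [-0.  -4.1 -2.5] op -0.0010103588560406624
[-0.0061, 0.0006, 0.0127] [-0.023, 0.016, 0.002]
```

View pics/w9.png

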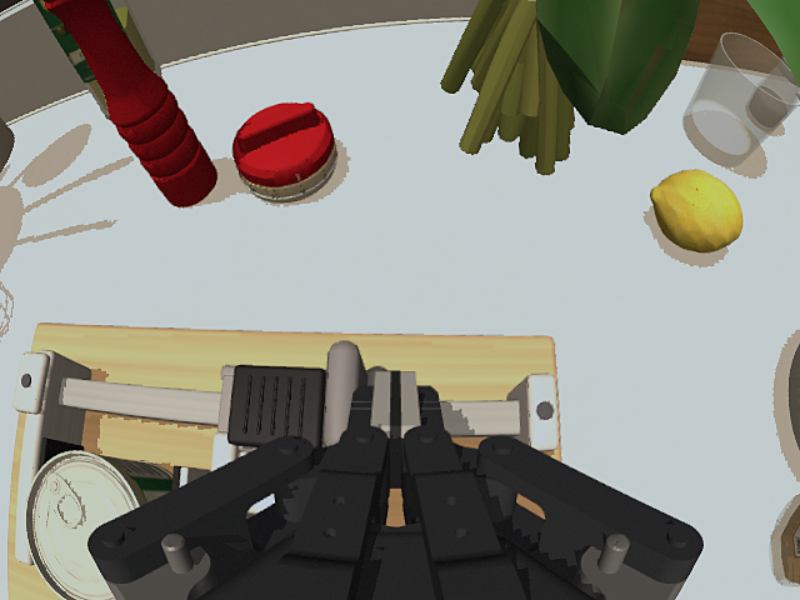

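The tilt has brought joint 5 to its range end (0.236 against 0.24), which lifted the tool. The fin is still in contact. Reducing the tilt to 0.5.

Emit:
carry_out:
  deltas: [-0.001, 0.002, 0.001, -0.01, -0.1, 0, -0.005, 0.003, 0.007, -0.02, -0.2, 0, -0.006, 0.003, 0.008, -0.02, -0.2, 0, -0.006, 0.003, 0.008, -0.02, -0.2, 0]

```text
time: 13.15
eef_pos: [0.6131, -0.0918, 0.0831]
tcp_rot: [0.968, -0.074, 0.239, 0.017]
contact_force: [-0.3, -0.2, -0.5]
opening: -0.004
finger_force: 0.0
```

```bash
python3 - <<'E'
from h import *
s=ctrl.get_state(); print(np.round(s["qpos"],3))
plan(*[(list(b2w([x,y],B))+[z],-.16,.5) for x,y,z in [(.08,-.08,.081),(.08,-.04,.081)]])
E
```

```text
[-0.35   0.138  2.111  0.227  0.427  1.189]
t 13.15 [ 0.6131 -0.0918  0.0831] b [ 0.0767 -0.0838] F [-0.3 -0.2 -0.5] op -0.004161107618108234
[0.002, -0.0037, 0.0034] [-0.005, 0.016, 0.005]
[0.0022, -0.0437, 0.0036] [-0.005, 0.016, 0.005]
```

Emit:
carry_out:
  deltas: [0.001, -0.006, 0.002, 0, 0.016, 0, 0.001, -0.012, 0.002, 0, 0.016, 0, 0.001, -0.017, 0.002, 0, 0.016, 0, 0.001, -0.021, 0.002, 0, 0.016, 0, 0.001, -0.021, 0.002, 0, 0.016, 0]

```text
time: 13.78
eef_pos: [0.6182, -0.0748, 0.0821]
tcp_rot: [0.966, -0.074, 0.247, 0.021]
contact_force: [-4.0, -12.8, 1.5]
opening: 0.003
finger_force: 6.7
```

Emit:
carry_out:
  deltas: [0, -0.002, 0, 0, 0, 0, 0, -0.004, 0, 0, 0, 0, 0, -0.004, 0, 0, 0, 0]

```text
time: 14.15
eef_pos: [0.6184, -0.0744, 0.0821]
tcp_rot: [0.966, -0.074, 0.248, 0.023]
contact_force: [-10.7, -25.9, 2.2]
opening: 0.001
finger_force: 14.1
```

```bash
python3 - <<'E'
from h import *
plan()
im,d=ctrl.read_camera("top"); P=cloud("top",d)
ms=(P[...,2]>.068)&(P[...,2]<.08)&(np.hypot(P[...,0]-.57,P[...,1]-.06)<.05); q=P[ms]; b=w2b(q.T,B); print("tin",b.min(1),b.max(1),len(q))
for r in ctrl.find_in("top","tin")[:3]: print(r)
E
```

```text
t 14.15 [ 0.6184 -0.0744  0.0821] b [ 0.079  -0.0657] F [-10.7 -25.9   2.2] op 0.001417560330041265
tin [-0.0298443   0.02571264] [0.04394291 0.09990141] 722
{'uv': [385.2, 324.3], 'score': 0.87}
{'uv': [248.7, 320.2], 'score': 0.7}
{'uv': [281.4, 205.5], 'score': 0.57}
```

The push has stalled at 26 N where full pad compression is expected, and the tin (y 26–100 mm) is against the fixed jaw. One firmer nudge, then back off.

Emit:
carry_out:
  deltas: [0, -0.002, 0, 0, 0, 0, 0, -0.002, 0, 0, 0, 0, 0, 0.006, 0, 0, 0, 0, 0, 0.016, 0, 0, 0, 0]

```text
time: 14.75
eef_pos: [0.6159, -0.0845, 0.0815]
tcp_rot: [0.966, -0.075, 0.246, 0.018]
contact_force: [-0.0, 0.1, -0.4]
opening: -0.001
finger_force: 0.0
```

Emit:
carry_out:
  deltas: [0, 0.004, -0.03, 0, 0, 0, -0.02, 0.004, -0.08, 0, 0, 0, -0.04, 0.02, -0.13, 0, 0, 0, -0.04, 0.04, -0.14, 0, 0, 0]

```text
time: 15.25
eef_pos: [0.5086, -0.1071, 0.188]
tcp_rot: [0.966, -0.074, 0.249, 0.019]
contact_force: [0.3, -0.5, -0.1]
opening: 0.001
finger_force: 0.0
```

```bash
python3 - <<'E'
from h import *
plan()
im,d=ctrl.read_camera("wrist"); cv2.imwrite("pics/w10.png",im[...,::-1])
im,d=ctrl.read_camera("top"); P=cloud("top",d)
ms=(P[...,2]>.068)&(P[...,2]<.08)&(np.hypot(P[...,0]-.57,P[...,1]-.06)<.05); q=P[ms]; b=w2b(q.T,B); print("tin",b.min(1),b.max(1),len(q))
m=(P[...,2]>.09)&(P[...,2]<.108)&(abs(P[...,0]-.615)<.035)&(P[...,1]<-.0)&(P[...,1]>-.12); q=P[m]; print("fin",len(q), w2b(np.median(q,0),B) if len(q) else 0)
E
```

```text
t 15.25 [ 0.5086 -0.1071  0.188 ] b [-0.0241 -0.1155] F [ 0.3 -0.5 -0.1] op 0.0005442205363295891
tin [-0.03007234  0.02577591] [0.04490231 0.10008455] 716
fin 92 [ 0.07341135 -0.04874334]
```

View pics/w10.png

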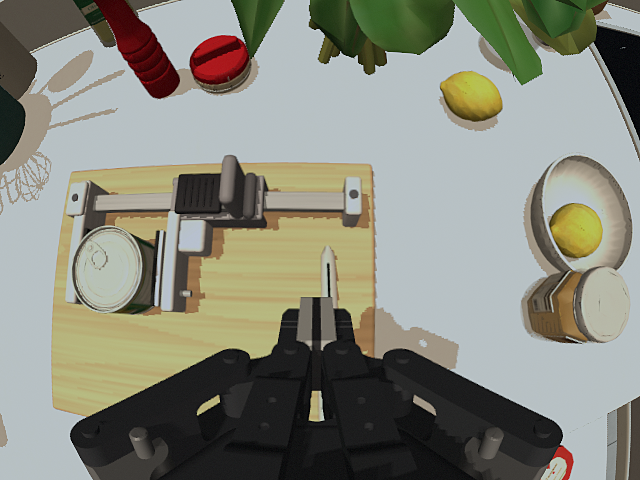

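The tin at (112,268) is held between the fixed jaw and the compressed pad, with its guide pin showing behind the jaw plate at (185,293). The fin stands at -49 mm, which means about 9 mm of pad compression. The release is up and the arm is clear.

```bash
python3 -c "
from plant import ctrl
print(ctrl.sign_off())"
```

```text
the job is handed in; nothing more can be done
None
```

I clamped the tin upright between both jaws and handed the job in; no verdict came back. By my measurements the pad is pressed in about 9 of its 10 mm, but joint 5 briefly read 0.236 against its 0.24 lower limit, which could count against the run.

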